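Hang the thermometer probe in the holder eye over the beaker

TASK

Take the thermometer probe (thick black handle with a wide collar) out of its parking tube and lower its stem through the ring eye of the holder that is above the small open beaker, so that the probe hangs upright on its collar with its tip in the beaker; hold it until the collar is down at the ring, then let go. Leave the beaker and the plain stirring rod where they stand.

Things in the scene. Friction and masses are not known exactly. Their poses are not given: they have to be found in the camera images.
- probe: loose thermometer probe, 80 g, upright; origin: middle of its handle, z up. Round black handle 24 mm wide, 58 mm long; below it a black collar 44 mm wide, 6 mm thick; below that a steel stem 8 mm thick, 85 mm long. It starts in a fixed grey parking tube (32 mm outside, 16 mm bore, rim 92 mm above the bench, foot 72 mm wide), collar on the rim; lift it straight up 90 mm or more
- probe_collar (a point): centre of the underside of the probe's collar, 35 mm below the middle of the handle; z along the probe, up
- probe_tip (a point): lower end of the probe's stem, 120 mm below the middle of the handle; z along the probe, up
- eye_left (a point): centre of the upper face of one of the two ring eyes of the fixed metal holder, 125 mm above the bench: a level flat ring, hole 26 mm, 42 mm outside, 12 mm thick; z up. Local x points away from the robot to the holder's crossbar and post (60 mm behind the eyes; the post ends 15 mm above the rings), local y along the crossbar. An 8 mm base plate lies under both eyes
- eye_right (a point): the same point of the other ring eye, 120 mm from eye_left along the crossbar (local -y from eye_left)
- beaker: clear open beaker, loose, 55 mm wide, 71 mm high, on the holder's base plate under one of the two eyes (within 8 mm of its axis); either eye may be the one. Origin: centre of its underside. A closed culture dish, 58 mm wide and 15 mm high, lies under the other eye
- stir_rod: bystander: a plain steel stirring rod, 10 mm thick and 156 mm long with a small ball top and no collar, standing in a second parking tube like the probe's, at least 120 mm from the probe; origin: centre of its lower end. To be left alone
Things that resemble listed ones, but are neither listed nor needed, are in the scene too. Of the things like the probe, leave any that is pink, purple or turquoise; of the rest the smaller one is meant.

How it is judged:
By the outcome, as a careful person would: the job done as asked, in the order asked, and still so for the second after the job is handed in, with the robot touching nothing.
It also fails if it takes over 42 s, if anything falls off the work surface, if the arm or the gripper's body presses on something with over 40 N, if the wrist force passes 120 N, or if a joint passes its speed limit or range.

ROBOT

A 6-joint arm with a two-finger parallel gripper is mounted at the origin on a cart in front of the work surface, level with it; the furniture and walls round the work are solid. World frame = base frame: x ahead of the robot, y to its left, z up, the work surface at z = 0. Lengths are in m, angles in rad, forces in N, time in s.
With the tool pointing down it reaches from about 0.375 to 0.975 m from the base axis. Payload 3.8 kg.
Tool frame: the origin (TCP) lies at the very end of the fingers, on their centre line; the grasp point (between the pads) lies 19 mm behind it; z points along the fingers, y is the direction in which the jaws open and shut (so a half turn about z gives the same grasp; the last joint's range is limited). The gripper opens to 85 mm and grips with 20 to 120 N. Pads are 22 mm wide; open, the fingers measure 114 mm over their backs; the gripper's body (76 mm by 85 mm) begins 54 mm behind the grasp point. The pads swing forward as they close: fully open they stand 13 mm farther back than shut.
Start: joints at [1.284, 0.264, 1.604, -0, 1.274, -0.037], TCP at [0.167, 0.654, 0.231] pointing down, gripper open.
Joint ranges: [-2.63, 2.63], [-0.94, 2.18], [0.31, 2.57], [-1.31, 4.45], [0, 2.66], [-2.55, 2.55]. Speed limits (rad/s): [2.57, 2.57, 3.14, 3.14, 3.14, 3.14].

INTERFACE

Orientations are given as a unit quaternion [w, x, y, z].
In Python, from plant import * gives the robot as it stands.
- The arm moves only by the tool arm_command, never from a script. Its argument "deltas" is a list of rows, each an object of numbers: "claw": the opening in per cent of the stroke, from 0 (shut) to 100 (fully open); "dx", "dy", "dz": the shift along the tool's x, y, z in cm; "turn": the turn about the tool's z in rad. In form: [{"claw": .., "dx": .., "dy": .., "dz": .., "turn": ..}, ...]. A call has 1 to 12 rows; each row shifts and turns the commanded pose from where the row before left it, along the tool's axes as they then stand; what a row does not reach is not made up. A row lasts 1/12 s, in which the tool goes at most 41.7 mm and 7.16 degrees, less where a joint would pass 70% of its speed; a pose out of reach is approached as far as the arm can. A call with a gripper value outside its range is refused whole. The fingers move at their own pace and stop on an object; the grip force is fixed at half the most. Time passes only in rows, so rows that do not move let the fingers close. It gives the time, the measured TCP pose, the force and the opening at its end, in the units of the state.
- sense(): the state, without advancing time (a new reading comes with each control period).
- camera(name): name is "scene" or "top" or "wrist"; returns the picture (480x640x3 uint8, blue, green, red); there is no depth.
- camera_params(name): a dict with "fx", "fy", "cx", "cy" (pixels), "world_to_cam" (4x4, takes a point from world to camera coordinates); the wrist camera has in their place "mount" (4x4, takes a point from camera to tool coordinates, whose origin is the TCP and whose axes are the flange's). Camera axes: x right, y down, z forward; pixel columns grow to the right and rows downward; lengths in m; the calibration is good to about 2 mm. A picture is of the moment at which its call begins: read the wrist's pose just before it. camera_params takes no time and is no camera call.
- hand_in(): hands the job in, once; it reports no verdict.
The state is a dict: "time_s": time; "joint_positions": joint angles; "joint_vel": joint speeds; "tau": joint torques, N m; "tcp_pos": TCP position; "orientation": TCP orientation; "force": force on the tool from outside, world axes, zero at the start; "torque": the same for the moment, N m; "gripper_width": finger opening in m.
Only numpy, scipy, OpenCV 4.12 (cv2) and the standard library are available. Lean on these libraries where they do the work, as an engineer would, in place of code of your own. Each camera call takes 0.05 s, during which the arm holds its last target.

## Working session

There is one attempt and no reset: what is moved stays moved. The work goes in short steps, Python scripts to look and compute and a tool call to move; the robot and the scene stay as the last step left them, time stands still between calls to the robot, and variables do not carry over. Pictures are saved under pics/ and viewed, and the job is handed in when it is done.

Besides the shell and the picture viewer there is one more tool, called after "Call:" as name([rows], argument=value, ...), one row to a line, values as JSON. arm_command: Moves the arm, as the interface text tells. Its arguments: {"type":"object","properties":{"deltas":{"type":"array"}},"required":["deltas"]}

```bash
mkdir -p pics; cat > h.py <<'E'
from plant import *
import numpy as np, cv2
def ray(P,u,v):
    M=np.array(P["world_to_cam"]);R=M[:3,:3];t=M[:3,3]
    d=R.T@np.array([(u-P["cx"])/P["fx"],(v-P["cy"])/P["fy"],1.]);return -R.T@t,d
def onz(P,u,v,z):
    o,d=ray(P,u,v);return o+d*(z-o[2])/d[2]
def two(P1,a,P2,b):
    o1,d1=ray(P1,*a);o2,d2=ray(P2,*b);d1/=np.linalg.norm(d1);d2/=np.linalg.norm(d2)
    s=np.linalg.lstsq(np.c_[d1,-d2],o2-o1,rcond=None)[0]
    p,q=o1+s[0]*d1,o2+s[1]*d2;return (p+q)/2,np.linalg.norm(p-q)
def proj(P,p):
    M=np.array(P["world_to_cam"]);c=M[:3,:3]@np.array(p)+M[:3,3]
    return P["fx"]*c[0]/c[2]+P["cx"],P["fy"]*c[1]/c[2]+P["cy"]
E
python3 - <<'E'
from h import *
s=sense();print(s["time_s"],s["tcp_pos"],s["orientation"],s["force"],s["gripper_width"])
for n in("scene","top","wrist"):
    cv2.imwrite(f"pics/{n}0.png",camera(n));print(n,camera_params(n))
E
```

```text
0.0 [0.1666678  0.65334139 0.22995176] [-1.61636757e-04  1.24555529e-01  9.92212004e-01 -1.11034715e-03] [ 0.25009098  0.27442044 -0.27923451] 0.08553104050071167
scene {'fx': 456.6436728242609, 'fy': 456.6436728242609, 'cx': 317.7224060012184, 'cy': 244.96123929131332, 'world_to_cam': array([[ 0.70198533, -0.71196234, -0.01806149, -0.51410158],
       [-0.50522229, -0.47994761, -0.71721735,  0.2926571 ],
       [ 0.50196318,  0.51260113, -0.69661542,  0.9118336 ],
       [ 0.        ,  0.        ,  0.        ,  1.        ]])}
top {'fx': 531.2406530667912, 'fy': 531.2406530667912, 'cx': 315.9038534820496, 'cy': 235.16107138623002, 'world_to_cam': array([[-0.01529433, -0.9998729 , -0.00450166, -0.16705576],
       [-0.97937801,  0.01588764, -0.20141078,  0.57122078],
       [ 0.2014567 ,  0.00132838, -0.97949652,  1.23841659],
       [ 0.        ,  0.        ,  0.        ,  1.        ]])}
wrist {'fx': 345.36307409012096, 'fy': 345.36307409012096, 'cx': 314.68151528387307, 'cy': 233.18223132746664, 'mount': array([[ 9.75677593e-04, -9.52574249e-01, -3.04304695e-01,
         7.68956414e-02],
       [ 9.99999253e-01,  1.15362735e-03, -4.04985016e-04,
        -1.85912043e-04],
       [ 7.36832517e-04, -3.04304073e-01,  9.52574663e-01,
        -1.43053155e-01],
       [ 0.00000000e+00,  0.00000000e+00,  0.00000000e+00,
         1.00000000e+00]])}
```

View pics/scene0.png

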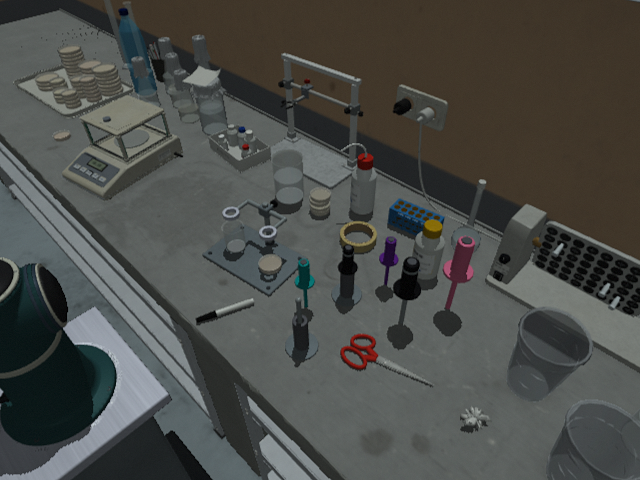

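View pics/top0.png

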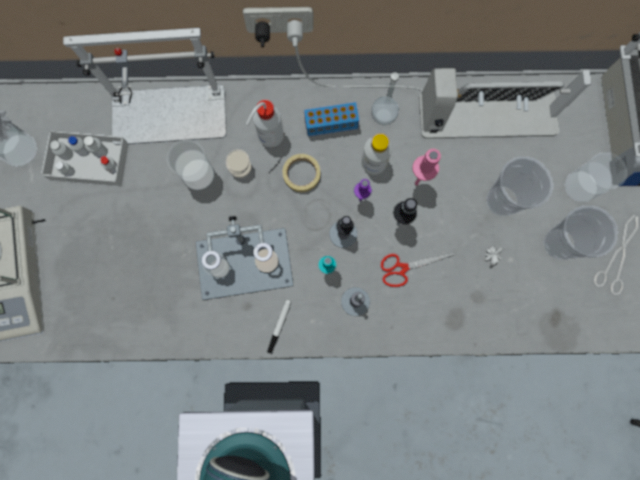

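View pics/wrist0.png

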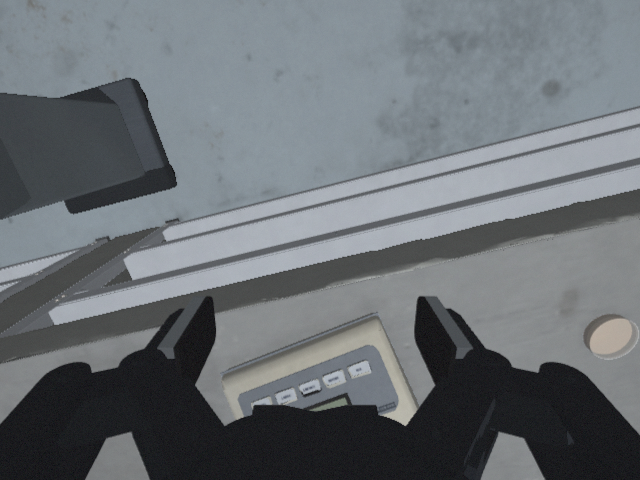

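The scene view shows two black probe-like things at (347,260) and (409,275), with turquoise, purple and pink ones around them. The holder is at about (250,240) and the stirring rod at about (299,325). I'll enlarge these areas.

```bash
python3 - <<'E'
import cv2,numpy as np
s=cv2.imread("pics/scene0.png");t=cv2.imread("pics/top0.png")
r=lambda im,x0,y0,x1,y1,k:cv2.resize(im[y0:y1,x0:x1],None,fx=k,fy=k,interpolation=cv2.INTER_CUBIC)
cv2.imwrite("pics/c1.png",r(s,190,190,450,370,3))
cv2.imwrite("pics/c2.png",r(t,190,170,440,330,3))
E
```

```text
(no output)
```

View pics/c1.png

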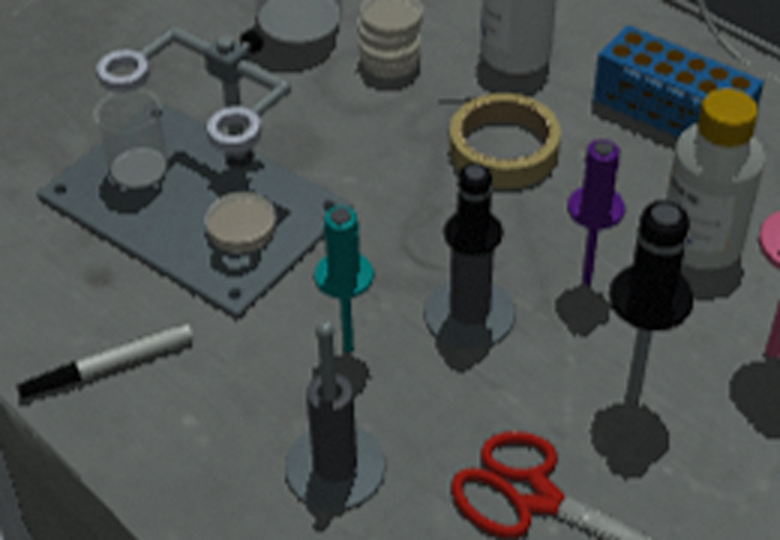

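View pics/c2.png

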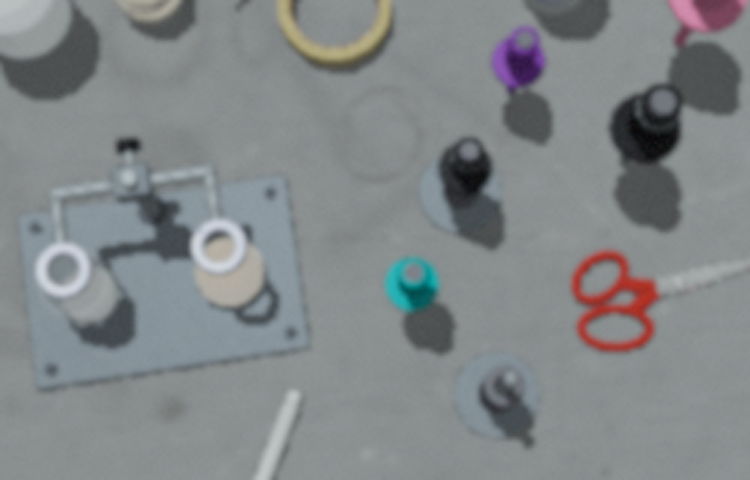

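Candidates like the probe: the small black one in the grey tube at scene (347,260), the larger black one at (409,275), and the turquoise, purple and pink ones. The black one in the tube is meant: it is the smaller black one, it has a wide collar, and it sits in the parking tube. The beaker is under the left eye at scene (231,213). The dish is under the right eye at (268,233). Next I measure.

```bash
python3 - <<'E'
from h import *
S,T=camera_params("scene"),camera_params("top")
s=cv2.imread("pics/scene0.png");t=cv2.imread("pics/top0.png")
def ell(im,x0,y0,x1,y1,lo):
    h=cv2.cvtColor(im[y0:y1,x0:x1],cv2.COLOR_BGR2HSV);m=((h[...,2]>lo)&(h[...,1]<60)).astype(np.uint8)
    c=max(cv2.findContours(m,cv2.RETR_EXTERNAL,cv2.CHAIN_APPROX_NONE)[0],key=cv2.contourArea)
    e=cv2.fitEllipse(c);return (e[0][0]+x0,e[0][1]+y0),e[1],len(c)
for n,a,b in(("L",(216,200,244,226),(196,246,226,274)),("R",(254,222,282,245),(250,238,276,264))):
    for lo in(150,170,190):
        ea,eb=ell(s,*a,lo),ell(t,*b,lo)
        print(n,lo,ea,eb,two(S,ea[0],T,eb[0]),onz(S,*ea[0],.122),onz(T,*eb[0],.122))
a,b=(348.3,247.7),(346.3,220)
print("probe top",two(S,a,T,b),onz(S,*a,.156),onz(T,*b,.156))
for nm,im,P,(x0,y0,x1,y1) in(("S",s,S,(325,235,370,290)),("T",t,T,(325,205,365,250))):
    g=im[y0:y1,x0:x1].max(2)
    for th in(30,40):
        m=(g<th).astype(np.uint8);c=max(cv2.findContours(m,0,1)[0],key=cv2.contourArea);x,y,w,h=cv2.boundingRect(c);print(nm,th,x+x0,y+y0,w,h)
# other tops
for n,a,b in(("turq",(190+342/3,190+215/3),(190+413/3,170+273/3)),("purp",(190+602/3,190+150/3),(190+526/3,170+38/3)),("big",(190+665/3,190+211/3),(190+662/3,170+100/3)),("rod",(190+324/3,190+329/3),(190+510/3,170+378/3)),("post",(190+230/3,190+45/3),(190+130/3,170+175/3))):
    print(n,two(S,a,T,b))
E
```

```text
L 150 ((230.25534915924072, 211.60983753204346), (9.165478706359863, 15.046277046203613), 35) ((211.58160972595215, 259.0192575454712), (29.090496063232422, 31.432268142700195), 132) (array([0.50103057, 0.06452508, 0.12547779]), np.float64(0.003713073142108119)) [0.50153877 0.06902594 0.122     ] [0.50324115 0.06435922 0.122     ]Traceback (most recent call last):
  File "<stdin>", line 10, in <module>
  File "<stdin>", line 7, in ell
cv2.error: OpenCV(4.12.0) /io/opencv/modules/imgproc/src/shapedescr.cpp:361: error: (-201:Incorrect size of input array) There should be at least 5 points to fit the ellipse in function 'fitEllipseNoDirect'
```

```bash
cat > m.py <<'E'
from h import *
S,T=camera_params("scene"),camera_params("top")
s=cv2.imread("pics/scene0.png");t=cv2.imread("pics/top0.png")
def ell(im,x0,y0,x1,y1,lo):
    g=cv2.resize(im[y0:y1,x0:x1],None,fx=4,fy=4,interpolation=cv2.INTER_CUBIC).min(2)
    m=(g>lo).astype(np.uint8)
    c=max(cv2.findContours(m,cv2.RETR_EXTERNAL,cv2.CHAIN_APPROX_NONE)[0],key=cv2.contourArea)
    e=cv2.fitEllipse(cv2.convexHull(c));return ((e[0][0]+.5)/4-.5+x0,(e[0][1]+.5)/4-.5+y0),np.array(e[1])/4
for n,a,b in(("L",(216,200,244,222),(198,248,225,272)),("R",(254,222,282,244),(250,240,276,263))):
    for los,lot in((105,135),(115,145),(125,155)):
        ea,eb=ell(s,*a,los),ell(t,*b,lot)
        print(n,np.round(ea[0],1),ea[1].round(1),np.round(eb[0],1),eb[1].round(1),*two(S,ea[0],T,eb[0]),onz(S,*ea[0],.122)[:2],onz(T,*eb[0],.122)[:2])
a,b=(348.3,247.7),(346.3,220)
print("probe top",two(S,a,T,b),onz(S,*a,.156),onz(T,*b,.156))
for nm,im,P,(x0,y0,x1,y1) in(("S",s,S,(325,235,370,290)),("T",t,T,(325,205,365,250))):
    g=im[y0:y1,x0:x1].max(2)
    for th in(30,40):
        m=(g<th).astype(np.uint8);c=max(cv2.findContours(m,0,1)[0],key=cv2.contourArea);x,y,w,h=cv2.boundingRect(c);print(nm,th,x+x0,y+y0,w,h)
for n,a,b in(("turq",(190+342/3,190+215/3),(190+413/3,170+273/3)),("purp",(190+602/3,190+150/3),(190+526/3,170+38/3)),("big",(190+665/3,190+211/3),(190+662/3,170+100/3)),("rod",(190+324/3,190+329/3),(190+510/3,170+378/3)),("post",(190+230/3,190+45/3),(190+130/3,170+175/3))):
    print(n,*two(S,a,T,b))
E
python3 m.py
```

```text
L [233.4 209.6] [12.4 24.9] [214.1 259.2] [29.7 34. ] [0.5015224  0.05518808 0.13594792] 0.002422207873843176 [0.51161684 0.06956219] [0.50271517 0.05849712]
L [230.3 211.5] [10.9 16.9] [210.3 258.6] [19.6 21.3] [0.50288046 0.06788997 0.12252593] 0.0029844594358984875 [0.50185794 0.06908702] [0.50428839 0.06730105]
L [230.3 211.6] [10.5 16.4] [210.3 258.6] [18.6 20.6] [0.50290398 0.06796701 0.12230673] 0.002980410508334057 [0.50174484 0.06892915] [0.50427431 0.06733449]
R [269.6 228.9] [14.  23.7] [262.9 251.7] [31.4 37.3] [ 0.51869799 -0.05544095  0.13071564] 0.004019762297455496 [ 0.5263338  -0.04844532] [ 0.51848551 -0.05351595]
R [267.4 231.1] [11.9 17.5] [264.3 256.9] [22.6 33. ] [ 0.50701464 -0.05969942  0.13394152] 0.00664355637361782 [ 0.51783781 -0.05041314] [ 0.50611223 -0.05680423]
R [267.4 231.1] [11.7 17. ] [264.5 256.4] [22.4 29.6] [ 0.50786772 -0.05962627  0.13342924] 0.005343989947968918 [ 0.51776877 -0.05051064] [ 0.50745301 -0.05712052]
probe top (array([ 0.58178579, -0.2450033 ,  0.15441966]), np.float64(0.0019607604800059206)) [ 0.57962925 -0.24560471  0.156     ] [ 0.58222743 -0.24550252  0.156     ]
S 30 338 246 19 44
S 40 338 244 20 46
T 30 342 227 10 7
T 40 341 224 11 11
turq [ 0.49043705 -0.20177944  0.1489969 ] 0.0005830652674030192
purp [ 0.67081494 -0.29111175  0.14624072] 0.004279831906105146
big [ 0.60710748 -0.3848304   0.19688372] 0.002079835456325304
rod [ 0.40952651 -0.27059283  0.1555799 ] 0.0016767272900930174
post [0.57247685 0.01403072 0.13143477] 0.00010402738012721818
```

Checks on the measurements:
- The left eye comes out at about (0.503, 0.068), z 0.122, which is right for the ring.
- The probe top is at (0.581, −0.2455), z 0.154; 0.156 was expected.
- The rod is 0.17 m from the probe.

The present jaw direction clears the turquoise and purple neighbours. I'm moving across now.

Call:
arm_command([
  {"dz":-3.5},
  {"dx":-2,"dy":-2.5,"dz":-2},
  {"dx":-2.5,"dy":-3.1},
  {"dx":-2.5,"dy":-3.1},
  {"dx":-2.5,"dy":-3.1},
  {"dx":-2.5,"dy":-3.1},
  {"dx":-2.5,"dy":-3.1},
  {"dx":-2.5,"dy":-3.1},
  {"dx":-2.5,"dy":-3.1},
  {"dx":-2.5,"dy":-3.1},
  {"dx":-2.5,"dy":-3.1},
  {"dx":-2.5,"dy":-3.1},
])

```text
invalid input
```

Call:
arm_command([
  {"dx":-2.5,"dy":-3.1},
  {"dx":-2.5,"dy":-3.1},
  {"dx":-2.5,"dy":-3.1},
  {"dx":-2.5,"dy":-3.1},
  {"dx":-2.5,"dy":-3.1},
  {"dx":-2.5,"dy":-3.1},
  {"dx":-2.5,"dy":-3.1},
  {"dx":-2.5,"dy":-3.1},
  {"dx":-2.5,"dy":-3.1},
  {"dx":-2.5,"dy":-3.1},
  {},
  {},
])

```text
invalid input
```

```bash
cat >> h.py <<'E'
from scipy.spatial.transform import Rotation as Ro
def Rt(st):
    q=st["orientation"];return Ro.from_quat([q[1],q[2],q[3],q[0]]).as_matrix()
def wristP(st):
    P=dict(camera_params("wrist"));M=np.eye(4);M[:3,:3]=Rt(st);M[:3,3]=st["tcp_pos"]
    P["world_to_cam"]=np.linalg.inv(M@P["mount"]);return P
def delta(st,target): return Rt(st).T@(np.array(target)-st["tcp_pos"])*100
E
python3 - <<'E'
from h import *
s=sense();P=wristP(s);im=camera("wrist");cv2.imwrite("pics/w1.png",im)
print(s["time_s"],s["tcp_pos"],s["orientation"],s["joint_positions"],delta(s,[.581,-.2455,.116]))
print(proj(P,[.581,-.2455,.156]))
E
```

```text
0.15 [0.16669191 0.65348945 0.2302223 ] [-1.48012467e-04  1.24548157e-01  9.92213154e-01 -8.90033646e-04] [ 1.28411039e+00  2.64593923e-01  1.60509070e+00  5.62059602e-06
  1.27371253e+00 -3.69426241e-02] [-62.36540463 -76.84925008  11.55632296]
(np.float64(-314.97245979607953), np.float64(724.4499991105499))
```

View pics/w1.png

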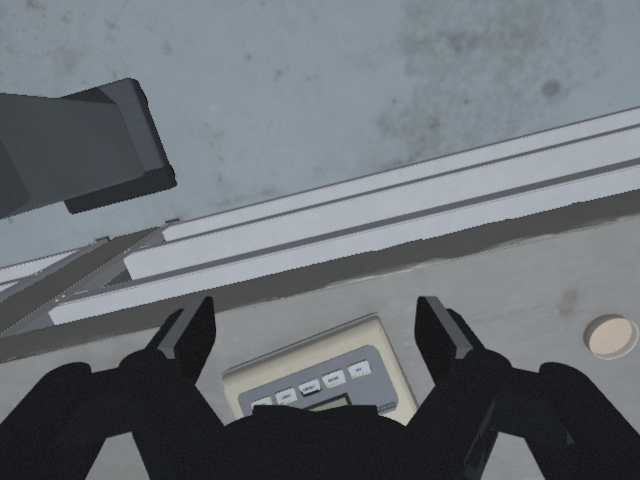

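The calls were refused as invalid, so nothing moved. Probably every row needs all its fields; I'll give them in full.

Call:
arm_command([
  {"claw":100,"dx":0,"dy":0,"dz":-3.5,"turn":0},
  {"claw":100,"dx":-2,"dy":-2.5,"dz":-2,"turn":0},
  {"claw":100,"dx":-2.5,"dy":-3.1,"dz":0,"turn":0},
  {"claw":100,"dx":-2.5,"dy":-3.1,"dz":0,"turn":0},
  {"claw":100,"dx":-2.5,"dy":-3.1,"dz":0,"turn":0},
  {"claw":100,"dx":-2.5,"dy":-3.1,"dz":0,"turn":0},
  {"claw":100,"dx":-2.5,"dy":-3.1,"dz":0,"turn":0},
  {"claw":100,"dx":-2.5,"dy":-3.1,"dz":0,"turn":0},
  {"claw":100,"dx":-2.5,"dy":-3.1,"dz":0,"turn":0},
  {"claw":100,"dx":-2.5,"dy":-3.1,"dz":0,"turn":0},
  {"claw":100,"dx":-2.5,"dy":-3.1,"dz":0,"turn":0},
  {"claw":100,"dx":-2.5,"dy":-3.1,"dz":0,"turn":0},
])

```text
time_s: 1.2
tcp_pos: [0.3458, 0.2609, 0.2863]
orientation: [0.0, 0.124, 0.992, 0.0]
force: [1.0, 0.6, -0.1]
gripper_width: 0.0852
```

Call:
arm_command([
  {"claw":100,"dx":-2.5,"dy":-3.1,"dz":0,"turn":0},
  {"claw":100,"dx":-2.5,"dy":-3.1,"dz":0,"turn":0},
  {"claw":100,"dx":-2.5,"dy":-3.1,"dz":0,"turn":0},
  {"claw":100,"dx":-2.5,"dy":-3.1,"dz":0,"turn":0},
  {"claw":100,"dx":-2.5,"dy":-3.1,"dz":0,"turn":0},
  {"claw":100,"dx":-2.5,"dy":-3.1,"dz":0,"turn":0},
  {"claw":100,"dx":-2.5,"dy":-3.1,"dz":0,"turn":0},
  {"claw":100,"dx":-2.5,"dy":-3.1,"dz":0,"turn":0},
  {"claw":100,"dx":-2.5,"dy":-3.1,"dz":0,"turn":0},
  {"claw":100,"dx":-2.5,"dy":-3.1,"dz":0,"turn":0},
  {"claw":100,"dx":0,"dy":0,"dz":0,"turn":0},
  {"claw":100,"dx":0,"dy":0,"dz":0,"turn":0},
])

```text
time_s: 2.2
tcp_pos: [0.5114, -0.1013, 0.2857]
orientation: [-0.001, 0.126, 0.992, 0.0]
force: [-1.0, 1.1, 0.0]
gripper_width: 0.0857
```

```bash
cat > look.py <<'E'
import sys
from h import *
s=sense();P=wristP(s);im=camera("wrist");cv2.imwrite(f"pics/{sys.argv[1]}.png",im)
print(s["time_s"],s["tcp_pos"],s["orientation"],s["joint_positions"],s["force"],s["gripper_width"])
E
python3 look.py w2; python3 - <<'E'
from h import *
s=sense();P=wristP(s)
print(delta(s,[.581,-.2455,.116]))
print(proj(P,[.581,-.2455,.156]))
E
```

```text
2.2 [ 0.51140741 -0.10128134  0.28566807] [-6.72858853e-04  1.26486577e-01  9.91968082e-01  1.34699135e-04] [-2.43368286e-01 -5.85522821e-02  1.85773510e+00  1.14018546e-04
  1.34377775e+00 -1.56053769e+00] [-0.99026908  1.08813481  0.02940935] 0.08572459648308246
[-10.43439196 -12.36415314  16.95246673]
(np.float64(179.30080362806498), np.float64(331.35748587244245))
```

View pics/w2.png

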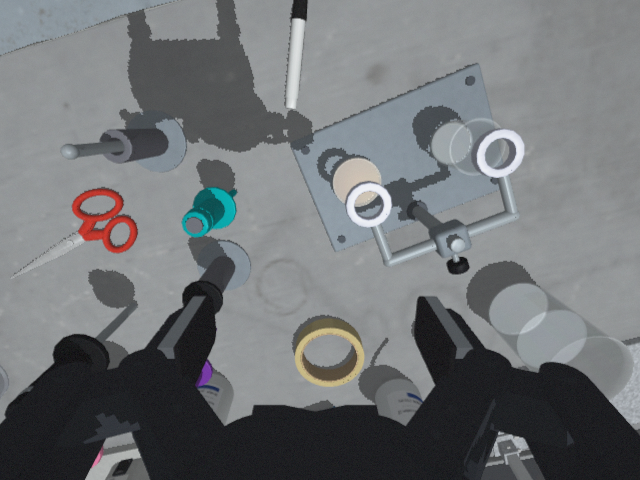

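The wrist view shows the rings clearly: the beaker's at (500,154), the other at (369,204). The probe is partly behind the left finger at (200,292). I'll measure the rings here.

```bash
cat > rings.py <<'E'
import sys
from h import *
def rings(im,boxes,P):
    for (x0,y0,x1,y1) in boxes:
        g=cv2.resize(im[y0:y1,x0:x1],None,fx=4,fy=4,interpolation=cv2.INTER_CUBIC).min(2)
        for th in(160,175,190):
            m=(g>th).astype(np.uint8);cs,hi=cv2.findContours(m,cv2.RETR_CCOMP,cv2.CHAIN_APPROX_NONE)
            o=[]
            for i,c in enumerate(cs):
                if len(c)>60:
                    e=cv2.fitEllipse(c);u=((e[0][0]+.5)/4-.5+x0,(e[0][1]+.5)/4-.5+y0)
                    o.append((hi[0][i][3]>=0,np.round(u,1),np.round(np.array(e[1])/4,1),onz(P,*u,.125)[:2].round(4)))
            print(th,o)
E
python3 - <<'E'
from rings import *
P=wristP(sense());im=cv2.imread("pics/w2.png")
rings(im,[(470,125,528,183),(343,178,396,230)],P)
E
```

```text
160 [(np.False_, array([470.3, 139.2]), array([1.5, 9.1]), array([0.4818, 0.0438])), (np.False_, array([500.5, 153.8]), array([45.5, 52.3]), array([0.5004, 0.0676])), (np.True_, array([500.1, 153.3]), array([28.9, 33.9]), array([0.5   , 0.0673]))]
175 [(np.False_, array([500.4, 153.8]), array([44.9, 51.7]), array([0.5004, 0.0675])), (np.True_, array([500.1, 153.3]), array([29.3, 34.3]), array([0.5   , 0.0673]))]
190 [(np.False_, array([500.3, 153.7]), array([44.4, 51.2]), array([0.5004, 0.0674])), (np.True_, array([500.1, 153.4]), array([29.7, 34.8]), array([0.5   , 0.0672]))]
160 [(np.False_, array([367.2, 202.3]), array([44.8, 54.2]), array([ 0.5137, -0.0522])), (np.True_, array([370.1, 208.3]), array([20.4, 32.4]), array([ 0.5197, -0.0508]))]
175 [(np.False_, array([368.8, 205.2]), array([44.2, 45.1]), array([ 0.5167, -0.0513])), (np.True_, array([370. , 207.7]), array([21.6, 33.2]), array([ 0.5192, -0.0508])), (np.False_, array([283.1, 116.2]), array([ 73. , 187.2]), array([ 0.4245, -0.1052]))]
190 [(np.False_, array([368.8, 205.1]), array([43.7, 44.6]), array([ 0.5166, -0.0513])), (np.True_, array([368.8, 205.3]), array([28.5, 30.6]), array([ 0.5168, -0.0514]))]
```

Call:
arm_command([
  {"claw":100,"dx":-2.4,"dy":-2.9,"dz":0,"turn":0},
  {"claw":100,"dx":-2.4,"dy":-2.9,"dz":0,"turn":0},
  {"claw":100,"dx":-2.4,"dy":-2.8,"dz":0,"turn":0},
  {"claw":100,"dx":-2.2,"dy":-2.8,"dz":0,"turn":0},
  {"claw":100,"dx":0,"dy":0,"dz":0,"turn":0},
  {"claw":100,"dx":0,"dy":0,"dz":0,"turn":0},
])

```text
time_s: 2.75
tcp_pos: [0.5743, -0.2327, 0.2857]
orientation: [-0.001, 0.125, 0.992, 0.0]
force: [-0.2, 0.8, 0.3]
gripper_width: 0.0854
```

```bash
python3 look.py w3; python3 - <<'E'
from h import *
s=sense();P=wristP(s)
print(delta(s,[.581,-.2455,.116]))
print(proj(P,[.581,-.2455,.156]))
E
```

```text
2.75 [ 0.57425874 -0.23270186  0.28568166] [-6.33041376e-04  1.24745036e-01  9.92188522e-01  4.61159536e-04] [-4.25480781e-01  1.32426889e-01  1.66019512e+00  5.18910332e-04
  1.35045298e+00 -1.74624911e+00] [-0.19557687  0.84694954  0.27643531] 0.0853777759295659
[-1.05309972 -1.17537494 16.98285352]
(np.float64(300.9271532011764), np.float64(233.39144745748996))
```

View pics/w3.png

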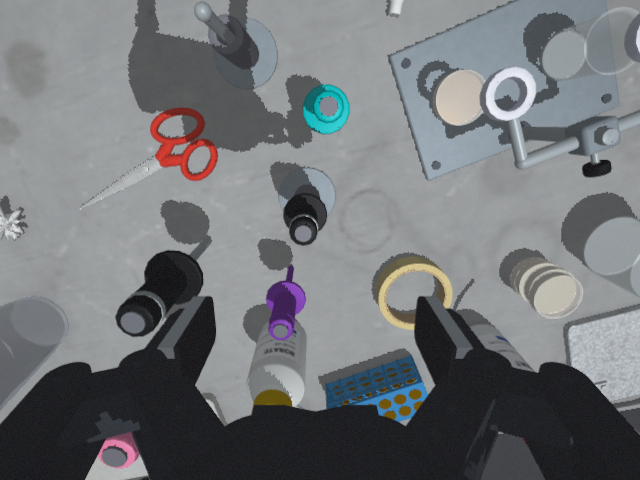

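The probe's top cap is at (303,231); the prediction was (301,233). The first ring fit is 119.8 mm from the other ring, where 120 mm was expected. I'll fit the cap for the fine offset.

```bash
python3 - <<'E'
from h import *
s=sense();P=wristP(s);im=cv2.imread("pics/w3.png")
g=cv2.resize(im[215:247,286:322],None,fx=4,fy=4,interpolation=cv2.INTER_CUBIC).max(2)
for th in(60,70,80):
    cs=cv2.findContours((g>th).astype(np.uint8),0,1)[0]
    for c in cs:
        if cv2.contourArea(c)>200:
            e=cv2.fitEllipse(c);u=(e[0][0]/4+286,e[0][1]/4+215);p=onz(P,*u,.156);print(th,u,np.array(e[1])/4,p,delta(s,[p[0],p[1],.116]))
cv2.imwrite("pics/w3c.png",cv2.resize(im[160:260,250:350],None,fx=5,fy=5,interpolation=cv2.INTER_CUBIC))
E
```

```text
60 (320.06633377075195, 218.4591348171234) [ 3.65480113 11.64533234] [ 0.57245506 -0.22701558  0.156     ] [ 0.23088578  0.4052153  16.9863478 ]
60 (303.65184783935547, 232.9318790435791) [34.98360062 38.40710068] [ 0.58116881 -0.24320677  0.156     ] [-1.01290034 -0.94897312 16.98314442]
70 (303.6472759246826, 233.02612686157227) [34.90363693 38.23520279] [ 0.58124717 -0.24323136  0.156     ] [-1.02110092 -0.9494236  16.983132  ]
80 (303.2289505004883, 233.64727973937988) [16.64603806 17.34378815] [ 0.58168479 -0.2437058   0.156     ] [-1.07521208 -0.98460863 16.98301698]
80 (303.3706569671631, 232.45147514343262) [33.27100754 36.66571045] [ 0.58070756 -0.24332616  0.156     ] [-0.97114444 -0.97191872 16.98318178]
```

View pics/w3c.png

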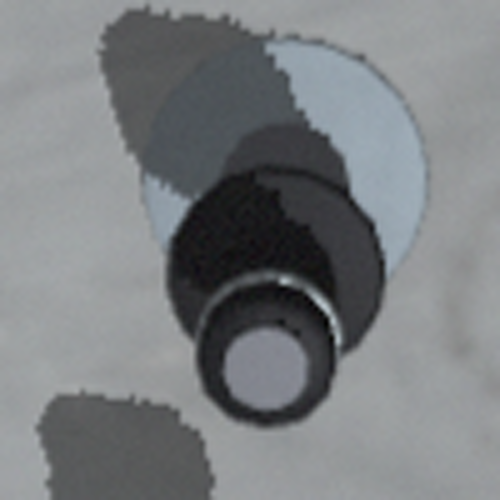

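Call:
arm_command([
  {"claw":100,"dx":-0.6,"dy":-0.5,"dz":2,"turn":0},
  {"claw":100,"dx":-0.5,"dy":-0.5,"dz":3,"turn":0},
  {"claw":100,"dx":0,"dy":0,"dz":3,"turn":0},
  {"claw":100,"dx":0,"dy":0,"dz":3,"turn":0},
  {"claw":100,"dx":0,"dy":0,"dz":2.5,"turn":0},
  {"claw":100,"dx":0,"dy":0,"dz":2,"turn":0},
  {"claw":100,"dx":0,"dy":0,"dz":1.6,"turn":0},
  {"claw":100,"dx":0,"dy":0,"dz":0,"turn":0},
  {"claw":100,"dx":0,"dy":0,"dz":0,"turn":0},
  {"claw":100,"dx":0,"dy":0,"dz":0,"turn":0},
])

```text
time_s: 3.63
tcp_pos: [0.5831, -0.2446, 0.117]
orientation: [0.001, 0.124, 0.992, -0.0]
force: [0.2, -0.4, 0.3]
gripper_width: 0.0856
```

```bash
python3 look.py w4; python3 - <<'E'
from h import *
s=sense();P=wristP(s)
print(delta(s,[.5815,-.244,.114]))
cv2.imwrite("pics/s4.png",camera("scene")[190:370,250:490].repeat(3,0).repeat(3,1))
E
```

```text
3.6333 [ 0.58307704 -0.24458469  0.11695259] [ 9.26276987e-04  1.23838843e-01  9.92301892e-01 -1.96418985e-04] [-4.36677468e-01  2.74902042e-01  1.81055231e+00  2.25145941e-04
  1.05425471e+00 -1.75926953e+00] [ 0.24076108 -0.43498186  0.31236047] 0.08557522905286113
[0.22880791 0.06032341 0.35233538]
```

View pics/w4.png

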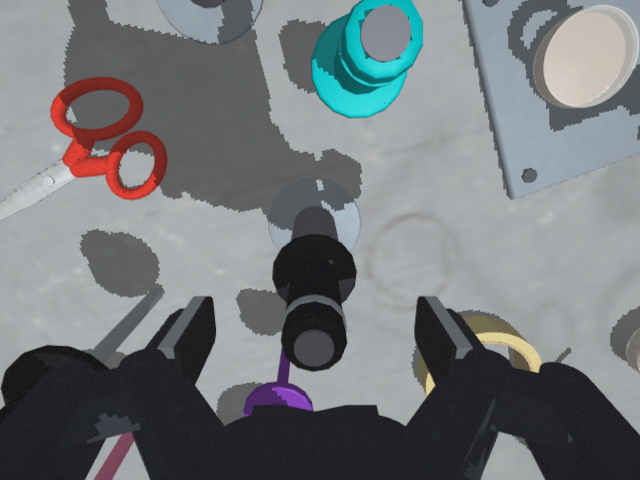

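View pics/s4.png

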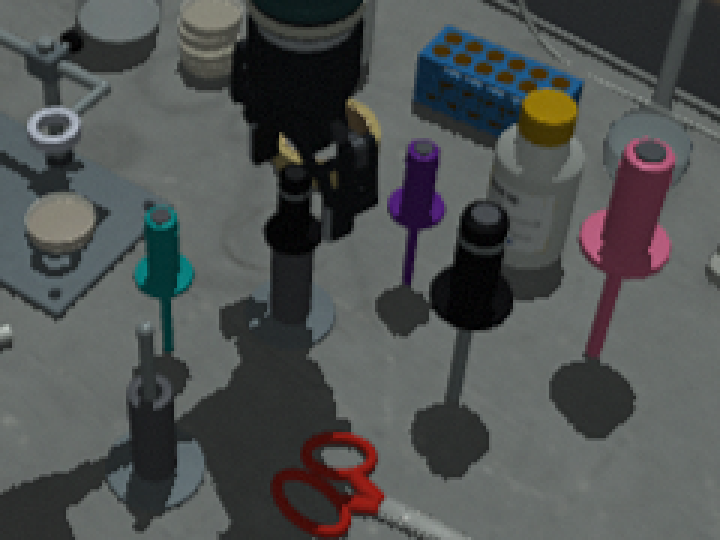

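The handle stands midway between the fingers at about (315,350). I'll correct by 2 mm and close.

Call:
arm_command([
  {"claw":100,"dx":0.2,"dy":0,"dz":0.3,"turn":0},
  {"claw":100,"dx":0,"dy":0,"dz":0,"turn":0},
  {"claw":0,"dx":0,"dy":0,"dz":0,"turn":0},
  {"claw":0,"dx":0,"dy":0,"dz":0,"turn":0},
  {"claw":0,"dx":0,"dy":0,"dz":0,"turn":0},
  {"claw":0,"dx":0,"dy":0,"dz":0,"turn":0},
  {"claw":0,"dx":0,"dy":0,"dz":0,"turn":0},
  {"claw":0,"dx":0,"dy":0,"dz":0,"turn":0},
  {"claw":0,"dx":0,"dy":0,"dz":0,"turn":0},
  {"claw":0,"dx":0,"dy":0,"dz":0,"turn":0},
  {"claw":0,"dx":0,"dy":0,"dz":0,"turn":0},
  {"claw":0,"dx":0,"dy":0,"dz":0,"turn":0},
])

```text
time_s: 4.73
tcp_pos: [0.5805, -0.2452, 0.1124]
orientation: [0.0, 0.125, 0.992, -0.0]
force: [-0.6, 0.3, 0.0]
gripper_width: 0.023
```

```bash
python3 look.py w5
```

```text
4.7333 [ 0.58054411 -0.24515788  0.11239781] [ 1.30057478e-04  1.24573526e-01  9.92210369e-01 -5.99373060e-05] [-4.39076772e-01  2.76756149e-01  1.81744810e+00 -3.88254856e-05
  1.04710398e+00 -1.76005769e+00] [-0.63328701  0.34150793  0.00649385] 0.02300190128123619
```

View pics/w5.png

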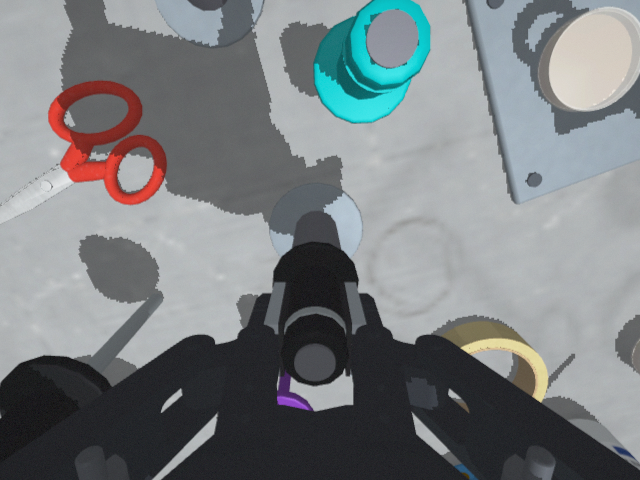

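The handle is gripped at a width of 23 mm. Lifting straight up 16 cm.

Call:
arm_command([
  {"claw":0,"dx":0,"dy":0,"dz":-0.7,"turn":0},
  {"claw":0,"dx":0,"dy":0,"dz":-1.5,"turn":0},
  {"claw":0,"dx":0,"dy":0,"dz":-1.8,"turn":0},
  {"claw":0,"dx":0,"dy":0,"dz":-1.8,"turn":0},
  {"claw":0,"dx":0,"dy":0,"dz":-1.8,"turn":0},
  {"claw":0,"dx":0,"dy":0,"dz":-1.8,"turn":0},
  {"claw":0,"dx":0,"dy":0,"dz":-1.8,"turn":0},
  {"claw":0,"dx":0,"dy":0,"dz":-1.8,"turn":0},
  {"claw":0,"dx":0,"dy":0,"dz":-1.8,"turn":0},
  {"claw":0,"dx":0,"dy":0,"dz":-1.2,"turn":0},
  {"claw":0,"dx":0,"dy":0,"dz":0,"turn":0},
  {"claw":0,"dx":0,"dy":0,"dz":0,"turn":0},
])

```text
time_s: 5.78
tcp_pos: [0.5807, -0.2452, 0.273]
orientation: [0.001, 0.125, 0.992, -0.0]
force: [0.1, -0.6, -1.2]
gripper_width: 0.0224
```

```bash
python3 look.py w6; python3 - <<'E'
from h import *
s=sense()
print(delta(s,[.5003,.0674,s["tcp_pos"][2]]))
im=camera("scene");cv2.imwrite("pics/s6.png",im);cv2.imwrite("pics/s6c.png",im[160:340,250:490].repeat(3,0).repeat(3,1));cv2.imwrite("pics/t6.png",camera("top"))
E
```

```text
5.7833 [ 0.58071215 -0.2452386   0.2729716 ] [ 7.27648190e-04  1.24590922e-01  9.92207899e-01 -2.41083492e-04] [-4.39093047e-01  1.56759242e-01  1.65568173e+00 -9.09644955e-06
  1.32761862e+00 -1.76005606e+00] [ 0.13770621 -0.55632122 -1.24968559] 0.022367407670035214
[1.54478991e+01 2.82899311e+01 2.02928100e-02]
```

View pics/w6.png

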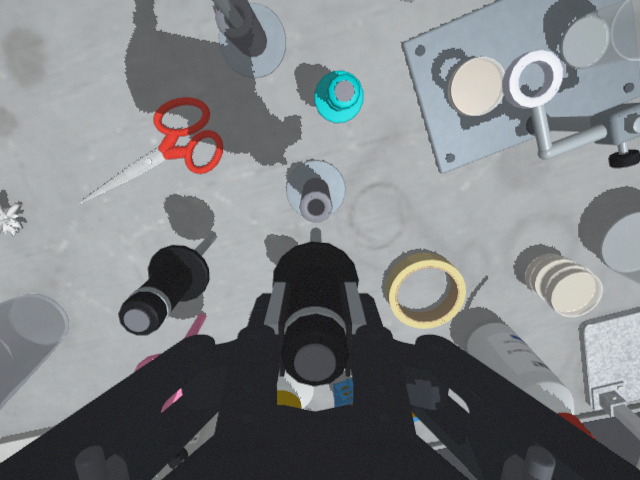

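View pics/s6c.png

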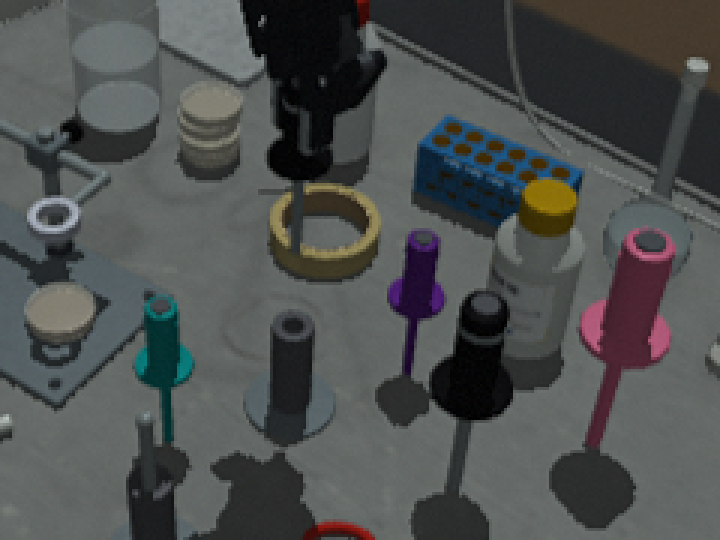

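The probe is held and upright, and the tube is empty at wrist (315,207). The stem tip shows at about (315,230), just above the collar. I'll work out the tip's offset from the TCP.

```bash
python3 - <<'E'
from h import *
s=sense();P=wristP(s);im=cv2.imread("pics/w6.png")
cv2.imwrite("pics/w6c.png",cv2.resize(im[190:260,275:355],None,fx=7,fy=7,interpolation=cv2.INTER_CUBIC))
for z,u in((.1676,(315.5,230)),(.092,(315.5,207)),(.3166,(315,362))): print(z,onz(P,*u,z),"exp",proj(P,[s["tcp_pos"][0],s["tcp_pos"][1],z]))
S=camera_params("scene")
print(onz(S,349,243.5,.1676))
E
```

```text
0.1676 [ 0.57850578 -0.24400522  0.1676    ] exp (np.float64(314.9878972541682), np.float64(231.50240381241784))
0.092 [ 0.57873261 -0.24389629  0.092     ] exp (np.float64(314.93089844448434), np.float64(208.00120574766862))
0.3166 [ 0.57888672 -0.244602    0.3166    ] exp (np.float64(315.3083988142826), np.float64(363.648508022133))
[ 0.58101442 -0.24589314  0.1676    ]
```

View pics/w6c.png

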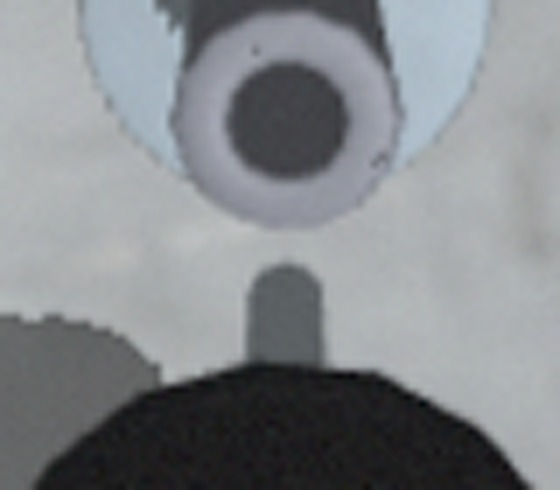

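The tip centre is at about (315.9,231.5) and the TCP axis predicts (315.0,231.5), so the probe hangs on the tool axis. Carrying it over to above the left eye.

Call:
arm_command([
  {"claw":0,"dx":0.8,"dy":1.5,"dz":0,"turn":0},
  {"claw":0,"dx":1.5,"dy":2.7,"dz":0,"turn":0},
  {"claw":0,"dx":1.8,"dy":3.3,"dz":0,"turn":0},
  {"claw":0,"dx":1.8,"dy":3.3,"dz":0,"turn":0},
  {"claw":0,"dx":1.8,"dy":3.3,"dz":0,"turn":0},
  {"claw":0,"dx":1.8,"dy":3.3,"dz":0,"turn":0},
  {"claw":0,"dx":1.8,"dy":3.3,"dz":0,"turn":0},
  {"claw":0,"dx":1.8,"dy":3.3,"dz":0,"turn":0},
  {"claw":0,"dx":1.5,"dy":2.8,"dz":0,"turn":0},
  {"claw":0,"dx":0.8,"dy":1.5,"dz":0,"turn":0},
  {"claw":0,"dx":0,"dy":0,"dz":0,"turn":0},
  {"claw":0,"dx":0,"dy":0,"dz":0,"turn":0},
])

```text
time_s: 6.93
tcp_pos: [0.5, 0.0683, 0.2714]
orientation: [-0.001, 0.123, 0.992, -0.0]
force: [0.6, -0.2, -0.7]
gripper_width: 0.0229
```

```bash
python3 look.py w7; python3 - <<'E'
from h import *
s=sense();P=wristP(s)
print(delta(s,[.5003,.0674,s["tcp_pos"][2]]),proj(P,[s["tcp_pos"][0],s["tcp_pos"][1],.125]),proj(P,[.5003,.0674,.125]))
im=camera("scene");cv2.imwrite("pics/s7.png",im);cv2.imwrite("pics/s7c.png",im[140:300,170:370].repeat(3,0).repeat(3,1))
im=camera("top");cv2.imwrite("pics/t7.png",im)
E
```

```text
6.9333 [0.50003269 0.06828222 0.27138421] [-7.28068522e-04  1.23163369e-01  9.92386094e-01 -3.09180151e-04] [ 8.65649309e-02 -8.46175385e-02  1.90805539e+00 -3.10913655e-04
  1.31970788e+00 -1.23720004e+00] [ 0.6343936  -0.23221892 -0.74278221] 0.022866978559023185
[ 1.92339944e-02 -5.07019551e-03  2.29297818e-05] (np.float64(315.2092362893818), np.float64(216.17022597564633)) (np.float64(315.1510414517324), np.float64(215.955314329085))
```

View pics/w7.png

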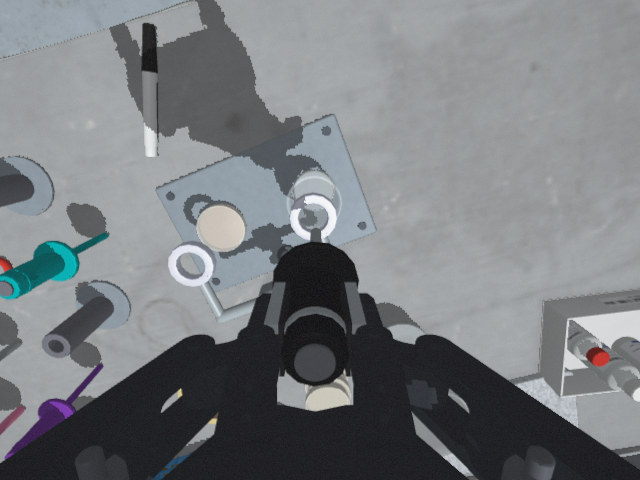

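View pics/s7c.png

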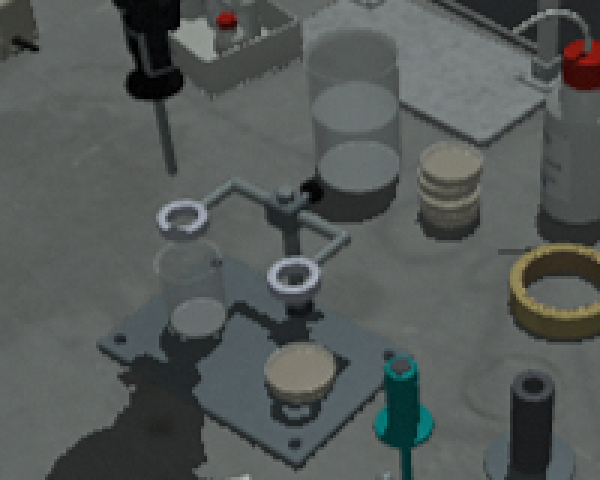

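The wrist view shows the stem above the beaker's ring; the ring centre is at about (313,217), where the eye's measured position projects to (315,216). I'll fit it.

```bash
python3 - <<'E'
from h import *
s=sense();P=wristP(s);im=cv2.imread("pics/w7.png")
x0,y0,x1,y1=283,190,345,246
c=cv2.resize(im[y0:y1,x0:x1],None,fx=10,fy=10,interpolation=cv2.INTER_CUBIC);cv2.imwrite("pics/w7c.png",c)
for th in(190,205):
    m=(c.min(2)>th).astype(np.uint8);k=max(cv2.findContours(m,0,1)[0],key=cv2.contourArea);e=cv2.fitEllipse(cv2.convexHull(k))
    u=((e[0][0]+.5)/10-.5+x0,(e[0][1]+.5)/10-.5+y0);p=onz(P,*u,.125);print(th,u,np.array(e[1])/10,p,delta(s,[p[0],p[1],s["tcp_pos"][2]]))
S=camera_params("scene");T=camera_params("top")
print(s["tcp_pos"],"tip scene px",proj(S,[*s["tcp_pos"][:2],.166]),"ring px",proj(S,[.5003,.0674,.125]))
a=cv2.imread("pics/t7.png");cv2.imwrite("pics/t7c.png",cv2.resize(a[200:310,150:310],None,fx=4,fy=4))
E
```

```text
190 (317.1072052001953, 218.1648681640625) [38.34640808 48.32015076] [0.50328781 0.06764463 0.125     ] [-0.19051002  0.16855161 -0.00023283]
205 (315.3544036865234, 218.89305114746094) [41.30682068 48.34205017] [0.50354763 0.06600707 0.125     ] [-2.56266967e-01  1.63436252e-02 -1.68511473e-04]
[0.50102441 0.06648386 0.2717949 ] tip scene px (np.float64(227.92691056574728), np.float64(197.92016739027622)) ring px (np.float64(230.07226059074642), np.float64(211.19681956862604))
```

View pics/w7c.png

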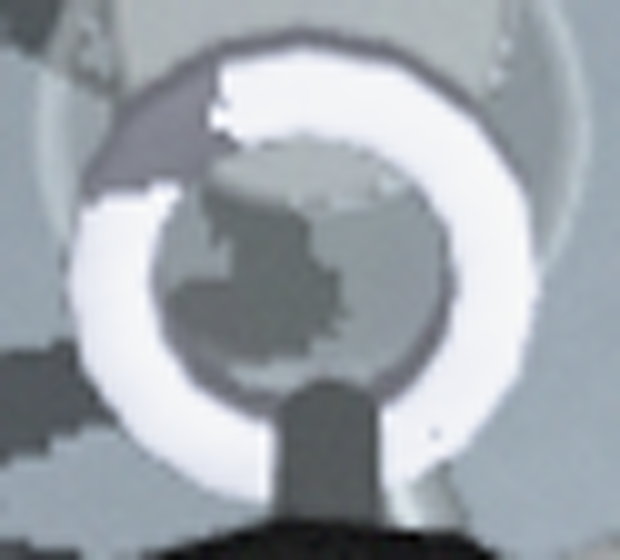

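The ring's hole centre, from its left and right edges, is at x≈313.2, and the stem is at 316. That makes it about 2 mm to −y and 1 mm to −x. I'll correct, lower to just above the ring, and look again.

Call:
arm_command([
  {"claw":0,"dx":-0.1,"dy":-0.2,"dz":0,"turn":0},
  {"claw":0,"dx":0,"dy":0,"dz":1,"turn":0},
  {"claw":0,"dx":0,"dy":0,"dz":1.2,"turn":0},
  {"claw":0,"dx":0,"dy":0,"dz":1,"turn":0},
  {"claw":0,"dx":0,"dy":0,"dz":0.4,"turn":0},
  {"claw":0,"dx":0,"dy":0,"dz":0,"turn":0},
  {"claw":0,"dx":0,"dy":0,"dz":0,"turn":0},
  {"claw":0,"dx":0,"dy":0,"dz":0,"turn":0},
])

```text
time_s: 7.75
tcp_pos: [0.5019, 0.065, 0.2365]
orientation: [0.0, 0.125, 0.992, 0.0]
force: [-0.3, -0.5, -1.2]
gripper_width: 0.0228
```

```bash
python3 look.py w8; python3 - <<'E'
from h import *
w=cv2.imread("pics/w8.png");s=camera("scene");t=camera("top");cv2.imwrite("pics/s8.png",s);cv2.imwrite("pics/t8.png",t)
r=lambda a:cv2.resize(a,(400,400),interpolation=cv2.INTER_CUBIC)
cv2.imwrite("pics/c8.png",np.hstack([r(w[180:260,275:355]),r(s[170:240,200:270])]))
cv2.imwrite("pics/t8c.png",cv2.resize(t[200:310,150:310],None,fx=4,fy=4))
E
```

```text
7.75 [0.50186574 0.06503543 0.23648421] [1.59217259e-04 1.24574932e-01 9.92210189e-01 4.62132851e-05] [ 7.96280571e-02 -6.24544498e-02  1.95172621e+00  2.71949906e-05
  1.25199032e+00 -1.24137796e+00] [-0.3006402  -0.46831492 -1.18257528] 0.0227910840658304
```

View pics/c8.png

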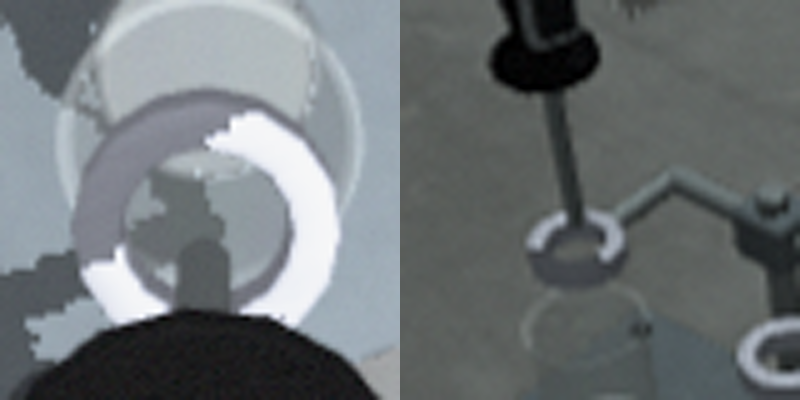

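```bash
python3 - <<'E'
from h import *
s=sense();P=wristP(s);S=camera_params("scene")
w=cv2.imread("pics/w8.png")
print(s["tcp_pos"])
tz=s["tcp_pos"][2]-.1054
f=lambda p:((np.array(p)-[275,180])*5).round(0)
print("wrist: tcp at tipz,ringz",f(proj(P,[*s["tcp_pos"][:2],tz])),f(proj(P,[*s["tcp_pos"][:2],.125])),"eye",f(proj(P,[.5003,.0674,.125])))
g=lambda p:((np.array(p)-[200,170])*400/70).round(0)+[400,0]
print("scene: tip",g(proj(S,[*s["tcp_pos"][:2],tz])),"eye",g(proj(S,[.5003,.0674,.125])))
# front edge of tip in wrist: radius 4mm
print([f(proj(P,[s["tcp_pos"][0]-4e-3*.969,s["tcp_pos"][1]+4e-3*.247,tz]))])
# ring from 3 edges: outer top face edges measured in crop
for n,uv in(("top",(205,103)),("left",(75,225)),("right",(338,225)),("holeL",(123,235)),("holeR",(292,235))):
    u=(uv[0]/5+275,uv[1]/5+180);p=onz(P,*u,.125);print(n,p,(Rt(s).T@(p-s["tcp_pos"]))[:2]*1000)
print("tip scene ray",onz(S,200+(577-400)*70/400,170+218*70/400,tz), "tip wrist front",onz(P,275+203/5,180+240/5,tz))
E
python3 - <<'E'
import cv2
w=cv2.imread("pics/w8.png")
cv2.imwrite("pics/w8c.png",cv2.resize(w[190:255,280:355],None,fx=10,fy=9))
E
```

```text
[0.50210371 0.065105   0.23698834]
wrist: tcp at tipz,ringz [200. 249.] [200. 237.] eye [212. 222.]
scene: tip [576. 224.] eye [572. 235.]
[array([200., 224.])]
top [0.48189975 0.07099917 0.125     ] [21.16896623  0.67404767]
left [0.49553126 0.04692062 0.125     ] [  2.01086042 -19.28994855]
right [0.50548841 0.08614726 0.125     ] [ 2.0544118  21.18068686]
holeL [0.49890075 0.0536639  0.125     ] [  0.41194254 -11.9232175 ]
holeR [0.50531084 0.07891693 0.125     ] [ 0.44003406 14.13065145]
tip scene ray [0.50473765 0.06797313 0.13158834] tip wrist front [0.50076897 0.06589838 0.13158834]
```

View pics/w8c.png

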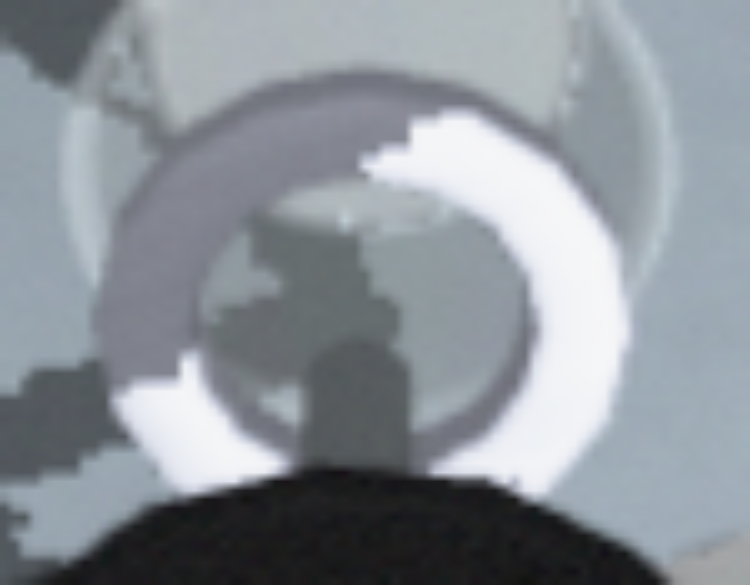

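View pics/t8c.png

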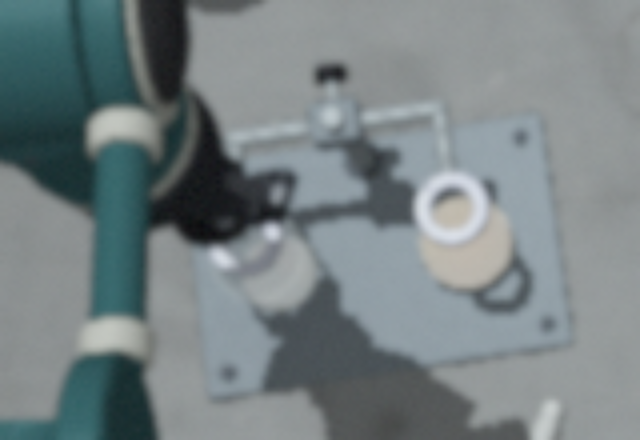

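Both views agree that the tip stands about 2.5 mm too far along world +x from the ring's centre. Sideways it is within 1 mm. The clearance is 9 mm, so I'll correct dx by +0.25 cm and lower through the ring.

Call:
arm_command([
  {"claw":0,"dx":0.25,"dy":0.05,"dz":0,"turn":0},
  {"claw":0,"dx":0,"dy":0,"dz":0.3,"turn":0},
  {"claw":0,"dx":0,"dy":0,"dz":0.6,"turn":0},
  {"claw":0,"dx":0,"dy":0,"dz":0.8,"turn":0},
  {"claw":0,"dx":0,"dy":0,"dz":0.8,"turn":0},
  {"claw":0,"dx":0,"dy":0,"dz":0.5,"turn":0},
  {"claw":0,"dx":0,"dy":0,"dz":0,"turn":0},
  {"claw":0,"dx":0,"dy":0,"dz":0,"turn":0},
])

```text
time_s: 8.57
tcp_pos: [0.4988, 0.066, 0.2053]
orientation: [-0.001, 0.125, 0.992, -0.0]
force: [-0.0, -0.3, -0.7]
gripper_width: 0.0228
```

```bash
cat > l2.py <<'E'
import sys
from h import *
n=sys.argv[1]
w=camera("wrist");s=camera("scene");cv2.imwrite(f"pics/w{n}.png",w);cv2.imwrite(f"pics/s{n}.png",s)
r=lambda a:cv2.resize(a,(400,400),interpolation=cv2.INTER_CUBIC)
cv2.imwrite(f"pics/c{n}.png",np.hstack([r(w[180:260,275:355]),r(s[170:240,195:265])]))
st=sense();print(st["tcp_pos"],st["force"],st["gripper_width"])
E
python3 l2.py 9
```

```text
[0.49954124 0.06609725 0.20642041] [-0.30320612  1.0883458  -0.86935041] 0.022684490223905725
```

View pics/c9.png

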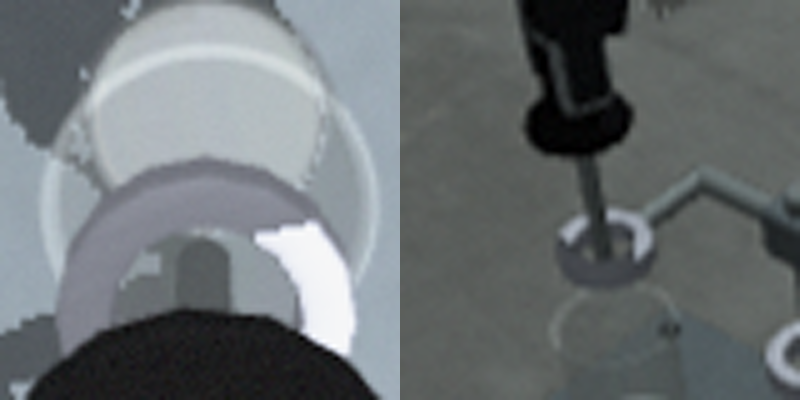

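The stem is inside the hole with clearance all round (scene crop: stem at x≈602, ring centre 604), and the force is nil. Lowering on.

Call:
arm_command([
  {"claw":0,"dx":0,"dy":0,"dz":0.5,"turn":0},
  {"claw":0,"dx":0,"dy":0,"dz":0.9,"turn":0},
  {"claw":0,"dx":0,"dy":0,"dz":1,"turn":0},
  {"claw":0,"dx":0,"dy":0,"dz":1,"turn":0},
  {"claw":0,"dx":0,"dy":0,"dz":1,"turn":0},
  {"claw":0,"dx":0,"dy":0,"dz":0.6,"turn":0},
  {"claw":0,"dx":0,"dy":0,"dz":0.3,"turn":0},
  {"claw":0,"dx":0,"dy":0,"dz":0,"turn":0},
  {"claw":0,"dx":0,"dy":0,"dz":0,"turn":0},
  {"claw":0,"dx":0,"dy":0,"dz":0,"turn":0},
])

```text
time_s: 9.5
tcp_pos: [0.4999, 0.0662, 0.1538]
orientation: [0.001, 0.125, 0.992, 0.0]
force: [0.3, 0.1, -1.6]
gripper_width: 0.0228
```

```bash
python3 l2.py 10
```

```text
[0.49991297 0.06616395 0.15400029] [-0.57938569 -0.34891917 -1.09615733] 0.02252940575459918
```

View pics/c10.png

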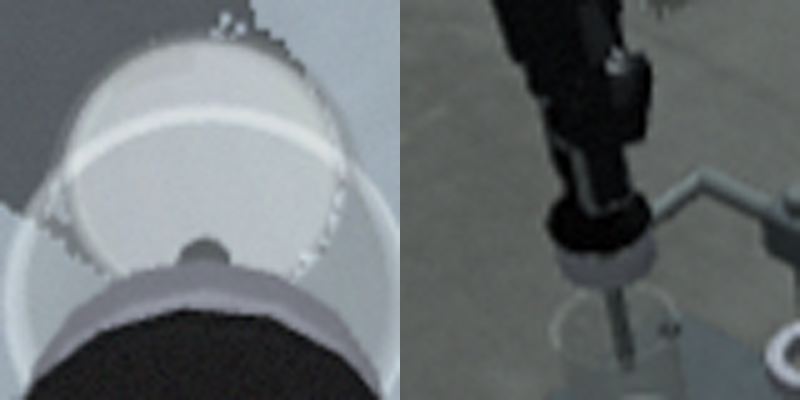

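The tip is in the beaker, with about 8 mm left to go. Lowering in small steps while watching the force.

Call:
arm_command([
  {"claw":0,"dx":0,"dy":0,"dz":0.3,"turn":0},
  {"claw":0,"dx":0,"dy":0,"dz":0.3,"turn":0},
  {"claw":0,"dx":0,"dy":0,"dz":0.1,"turn":0},
  {"claw":0,"dx":0,"dy":0,"dz":0,"turn":0},
  {"claw":0,"dx":0,"dy":0,"dz":0,"turn":0},
])

```text
time_s: 10.02
tcp_pos: [0.4992, 0.0661, 0.1461]
orientation: [-0.0, 0.125, 0.992, -0.0]
force: [-0.2, 1.0, -1.0]
gripper_width: 0.0223
```

Call:
arm_command([
  {"claw":0,"dx":0,"dy":0,"dz":0.1,"turn":0},
  {"claw":0,"dx":0,"dy":0,"dz":0,"turn":0},
  {"claw":0,"dx":0,"dy":0,"dz":0,"turn":0},
])

```text
time_s: 10.27
tcp_pos: [0.4995, 0.0661, 0.1454]
orientation: [0.0, 0.125, 0.992, 0.0]
force: [-0.1, -0.0, -0.5]
gripper_width: 0.0228
```

Call:
arm_command([
  {"claw":0,"dx":0,"dy":0,"dz":0.1,"turn":0},
  {"claw":0,"dx":0,"dy":0,"dz":0,"turn":0},
  {"claw":0,"dx":0,"dy":0,"dz":0,"turn":0},
])

```text
time_s: 10.52
tcp_pos: [0.4996, 0.0661, 0.1453]
orientation: [0.0, 0.125, 0.992, 0.0]
force: [-2.4, 0.4, 4.6]
gripper_width: 0.0226
```

```bash
python3 l2.py 11
```

```text
[0.49960907 0.06612002 0.14535169] [-2.45454441 -0.47773868  6.10824595] 0.023037034012295954
```

View pics/c11.png

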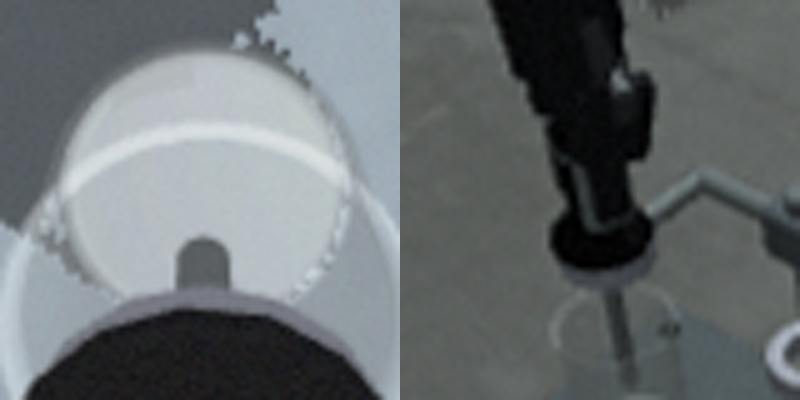

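The collar is on the ring: the force rose to about 5 N upward at TCP z 0.1453, where contact was expected. Letting go gradually.

Call:
arm_command([
  {"claw":30,"dx":0,"dy":0,"dz":0,"turn":0},
  {"claw":35,"dx":0,"dy":0,"dz":0,"turn":0},
  {"claw":45,"dx":0,"dy":0,"dz":0,"turn":0},
  {"claw":60,"dx":0,"dy":0,"dz":0,"turn":0},
  {"claw":80,"dx":0,"dy":0,"dz":0,"turn":0},
  {"claw":80,"dx":0,"dy":0,"dz":0,"turn":0},
  {"claw":80,"dx":0,"dy":0,"dz":0,"turn":0},
  {"claw":80,"dx":0,"dy":0,"dz":0,"turn":0},
])

```text
time_s: 11.28
tcp_pos: [0.4993, 0.0661, 0.1442]
orientation: [-0.0, 0.125, 0.992, -0.0]
force: [1.0, 0.2, -0.1]
gripper_width: 0.068
```

```bash
python3 l2.py 12
```

```text
[0.49933973 0.06609239 0.14424125] [-0.74704115  0.82630527  0.77045875] 0.06868410436731086
```

View pics/w12.png

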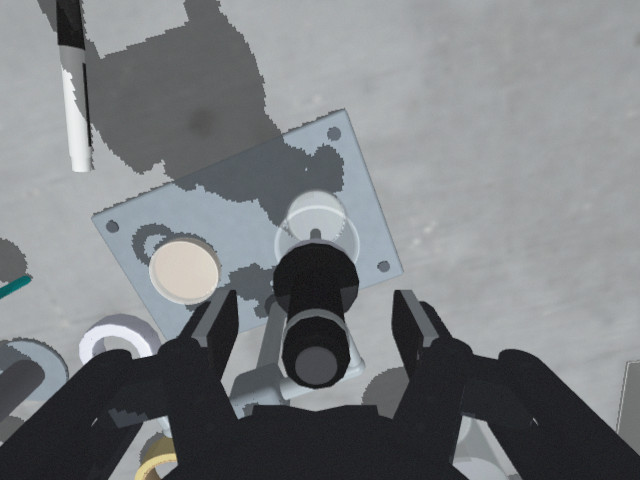

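The jaws are clear of the handle at (317,350) and the probe stands alone. Moving up, then aside.

Call:
arm_command([
  {"claw":80,"dx":0,"dy":0,"dz":-1,"turn":0},
  {"claw":80,"dx":0,"dy":0,"dz":-2,"turn":0},
  {"claw":80,"dx":0,"dy":0,"dz":-3,"turn":0},
  {"claw":80,"dx":0,"dy":0,"dz":-3,"turn":0},
  {"claw":80,"dx":0,"dy":0,"dz":-3,"turn":0},
  {"claw":80,"dx":2,"dy":0,"dz":-2,"turn":0},
  {"claw":80,"dx":3,"dy":0,"dz":0,"turn":0},
  {"claw":80,"dx":2,"dy":0,"dz":0,"turn":0},
  {"claw":80,"dx":0,"dy":0,"dz":0,"turn":0},
  {"claw":80,"dx":0,"dy":0,"dz":0,"turn":0},
  {"claw":80,"dx":0,"dy":0,"dz":0,"turn":0},
])

```text
time_s: 12.3
tcp_pos: [0.432, 0.0834, 0.2849]
orientation: [0.001, 0.124, 0.992, 0.0]
force: [0.0, 0.1, -0.1]
gripper_width: 0.0686
```

```bash
python3 l2.py 13; python3 - <<'E'
import cv2
s=cv2.imread("pics/s13.png");cv2.imwrite("pics/s13c.png",s[160:360,190:450].repeat(3,0).repeat(3,1))
E
```

```text
[0.43213504 0.08326442 0.28441452] [ 1.12400184 -0.70173895  0.02469486] 0.06838464034956614
```

View pics/s13c.png

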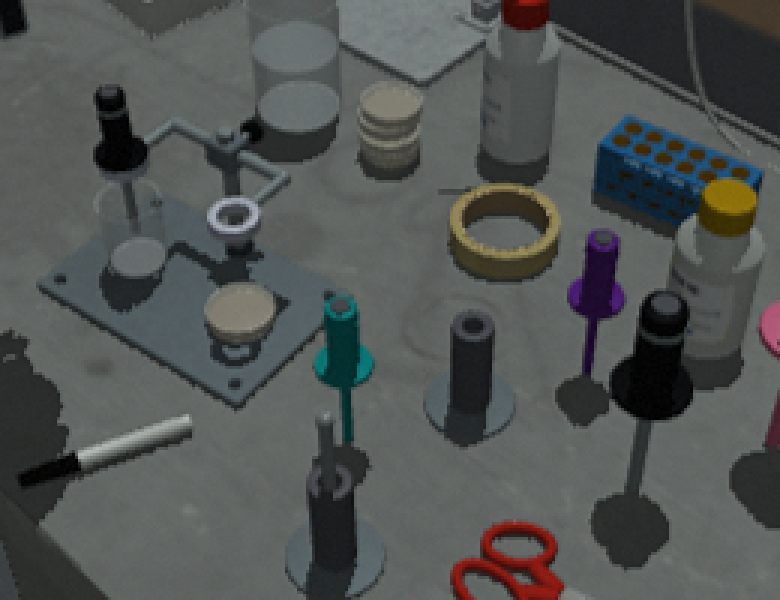

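View pics/w13.png

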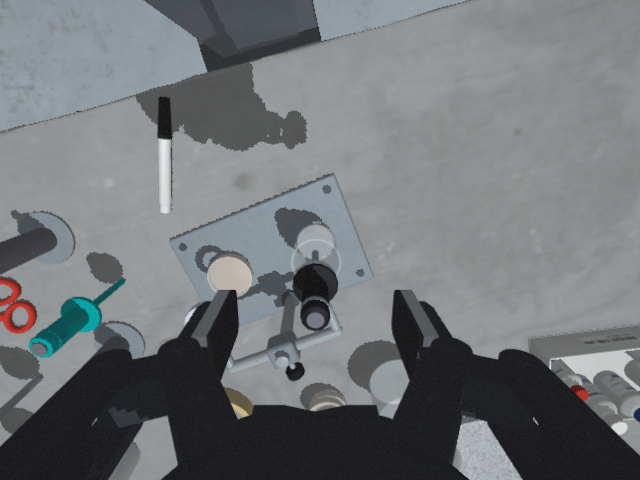

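The probe hangs upright with its collar on the left ring (crop (120,155)) and its tip inside the beaker. The beaker and rod have not moved. Handing in.

```bash
python3 -c "
from plant import *
print(hand_in(),sense()['time_s'])"
```

```text
the job is handed in; nothing more can be done
the job is handed in; nothing more can be done
```

The probe now hangs on its collar in the left ring eye, with its tip in the small beaker, and I have handed the job in. The move took about 12.4 s of the 42 s allowed.

- **What I did:** I gripped the small black probe in the parking tube, lifted it 16 cm straight up and lowered it through the eye above the beaker. I held it until the collar touched the ring (about 5 N upward, at the expected height), then let go and backed off.
- **Last checks:** After I let go, the pictures showed the probe upright with its collar on the ring. The beaker and stirring rod looked unmoved, and the gripper was well clear with no force on it.
- **What failed or disagreed:**
  - My first two move calls were refused because the rows lacked some fields. Nothing moved.
  - The camera measurements of the eye differed by up to 3 mm. The tip was about 2.5 mm off centre just above the ring, and I corrected that before lowering.

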